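Pan up the frozen dough balls

TASK

Finish filling the bun pan: move the three frozen dough balls from the sheet pan into its three empty wells, one to a well, each standing on its flat foot down in the well. Set them down rather than dropping them, and leave the balls already in the pan, the dredger and the scraper where they are.

Things in the scene. Friction and masses are not known exactly. Their poses are not given: they have to be found in the camera images.
- dough0: frozen dough ball, cream with a paler floured crown, hard and dry, about 110 g: a round dome 60 mm across at its widest (26 mm above its foot), 54 mm high, on a flat foot 42 mm across. Origin at the centre of its foot, z up when it stands; its yaw means nothing. Starts standing on the sheet pan.
- dough1: frozen dough ball, cream with a paler floured crown, hard and dry, about 110 g: a round dome 60 mm across at its widest (26 mm above its foot), 54 mm high, on a flat foot 42 mm across. Origin at the centre of its foot, z up when it stands; its yaw means nothing. Starts standing on the sheet pan.
- dough2: frozen dough ball, cream with a paler floured crown, hard and dry, about 110 g: a round dome 60 mm across at its widest (26 mm above its foot), 54 mm high, on a flat foot 42 mm across. Origin at the centre of its foot, z up when it stands; its yaw means nothing. Starts standing on the sheet pan.
- panned0: frozen dough ball, cream with a paler floured crown, hard and dry, about 110 g: a round dome 60 mm across at its widest (26 mm above its foot), 54 mm high, on a flat foot 42 mm across. Origin at the centre of its foot, z up when it stands; its yaw means nothing. Starts already standing in one of the bun pan's wells (any of the six).
- panned1: frozen dough ball, cream with a paler floured crown, hard and dry, about 110 g: a round dome 60 mm across at its widest (26 mm above its foot), 54 mm high, on a flat foot 42 mm across. Origin at the centre of its foot, z up when it stands; its yaw means nothing. Starts already standing in one of the bun pan's wells (any of the six).
- panned2: frozen dough ball, cream with a paler floured crown, hard and dry, about 110 g: a round dome 60 mm across at its widest (26 mm above its foot), 54 mm high, on a flat foot 42 mm across. Origin at the centre of its foot, z up when it stands; its yaw means nothing. Starts already standing in one of the bun pan's wells (any of the six).
- pan: bun pan, dark grey with a bright rim, fixed: 320 mm (its x) by 220 mm (its y), deck 15 mm above the bench (rim to 16 mm), six round wells in 3 by 2, 100 mm apart, each 92 mm across and 13 mm deep, flat floor 2 mm above the bench. Any three wells start empty. Origin on the bench under its centre, z up. It stands left or right of the sheet pan.
- well0 (a point): centre of the floor of the bun pan's well 0 (at -100, -50 mm in the pan's x, y), 13 mm below the deck; axes as the pan's
- well1 (a point): centre of the floor of the bun pan's well 1 (at -100, +50 mm in the pan's x, y), 13 mm below the deck; axes as the pan's
- well2 (a point): centre of the floor of the bun pan's well 2 (at +0, -50 mm in the pan's x, y), 13 mm below the deck; axes as the pan's
- well3 (a point): centre of the floor of the bun pan's well 3 (at +0, +50 mm in the pan's x, y), 13 mm below the deck; axes as the pan's
- well4 (a point): centre of the floor of the bun pan's well 4 (at +100, -50 mm in the pan's x, y), 13 mm below the deck; axes as the pan's
- well5 (a point): centre of the floor of the bun pan's well 5 (at +100, +50 mm in the pan's x, y), 13 mm below the deck; axes as the pan's
- tray: aluminium sheet pan lined with white paper, fixed: 330 mm (its x) by 240 mm (its y), floor 3 mm above the bench, walls 22 mm high (rim to 25 mm). The three balls to move stand on it in a row roughly along its x, centres at least 68 mm apart and 85 mm from the long walls, so fingers closing along its y have room. Origin on the bench under its centre, z up.
- dredger: steel flour dredger, 75 mm across, 111 mm high, with a wire handle out to 70 mm from its axis; a bystander beyond the two pans. Origin on the bench under its centre.
- scraper: bench scraper lying flat, steel blade 150 mm wide with a wooden handle 24 mm high; a bystander at the right. Origin on the bench at the joint of blade and handle, blade to its +x.
There are look-alikes about, which are no part of the job. What is shaped like the dough1 but purple is not meant. Leave any blue look-alike of the dough0 alone.

How it is judged:
At the end, for the whole second after the job is handed in: Each of the six wells holds one dough ball: foot centre within 22 mm of the well's centre and less than 5 mm above its floor, standing within 0.2 rad of upright, at rest (below 30 mm/s) (((horizontal distance between dough0 and well0 below 0.022 m and z of dough0 in the frame of well0 below 0.005 m) or (horizontal distance between dough1 and well0 below 0.022 m and z of dough1 in the frame of well0 below 0.005 m) or (horizontal distance between dough2 and well0 below 0.022 m and z of dough2 in the frame of well0 below 0.005 m) or (horizontal distance between panned0 and well0 below 0.022 m and z of panned0 in the frame of well0 below 0.005 m) or (horizontal distance between panned1 and well0 below 0.022 m and z of panned1 in the frame of well0 below 0.005 m) or (horizontal distance between panned2 and well0 below 0.022 m and z of panned2 in the frame of well0 below 0.005 m)) and ((horizontal distance between dough0 and well1 below 0.022 m and z of dough0 in the frame of well1 below 0.005 m) or (horizontal distance between dough1 and well1 below 0.022 m and z of dough1 in the frame of well1 below 0.005 m) or (horizontal distance between dough2 and well1 below 0.022 m and z of dough2 in the frame of well1 below 0.005 m) or (horizontal distance between panned0 and well1 below 0.022 m and z of panned0 in the frame of well1 below 0.005 m) or (horizontal distance between panned1 and well1 below 0.022 m and z of panned1 in the frame of well1 below 0.005 m) or (horizontal distance between panned2 and well1 below 0.022 m and z of panned2 in the frame of well1 below 0.005 m)) and ((horizontal distance between dough0 and well2 below 0.022 m and z of dough0 in the frame of well2 below 0.005 m) or (horizontal distance between dough1 and well2 below 0.022 m and z of dough1 in the frame of well2 below 0.005 m) or (horizontal distance between dough2 and well2 below 0.022 m and z of dough2 in the frame of well2 below 0.005 m) or (horizontal distance between panned0 and well2 below 0.022 m and z of panned0 in the frame of well2 below 0.005 m) or (horizontal distance between panned1 and well2 below 0.022 m and z of panned1 in the frame of well2 below 0.005 m) or (horizontal distance between panned2 and well2 below 0.022 m and z of panned2 in the frame of well2 below 0.005 m)) and ((horizontal distance between dough0 and well3 below 0.022 m and z of dough0 in the frame of well3 below 0.005 m) or (horizontal distance between dough1 and well3 below 0.022 m and z of dough1 in the frame of well3 below 0.005 m) or (horizontal distance between dough2 and well3 below 0.022 m and z of dough2 in the frame of well3 below 0.005 m) or (horizontal distance between panned0 and well3 below 0.022 m and z of panned0 in the frame of well3 below 0.005 m) or (horizontal distance between panned1 and well3 below 0.022 m and z of panned1 in the frame of well3 below 0.005 m) or (horizontal distance between panned2 and well3 below 0.022 m and z of panned2 in the frame of well3 below 0.005 m)) and ((horizontal distance between dough0 and well4 below 0.022 m and z of dough0 in the frame of well4 below 0.005 m) or (horizontal distance between dough1 and well4 below 0.022 m and z of dough1 in the frame of well4 below 0.005 m) or (horizontal distance between dough2 and well4 below 0.022 m and z of dough2 in the frame of well4 below 0.005 m) or (horizontal distance between panned0 and well4 below 0.022 m and z of panned0 in the frame of well4 below 0.005 m) or (horizontal distance between panned1 and well4 below 0.022 m and z of panned1 in the frame of well4 below 0.005 m) or (horizontal distance between panned2 and well4 below 0.022 m and z of panned2 in the frame of well4 below 0.005 m)) and ((horizontal distance between dough0 and well5 below 0.022 m and z of dough0 in the frame of well5 below 0.005 m) or (horizontal distance between dough1 and well5 below 0.022 m and z of dough1 in the frame of well5 below 0.005 m) or (horizontal distance between dough2 and well5 below 0.022 m and z of dough2 in the frame of well5 below 0.005 m) or (horizontal distance between panned0 and well5 below 0.022 m and z of panned0 in the frame of well5 below 0.005 m) or (horizontal distance between panned1 and well5 below 0.022 m and z of panned1 in the frame of well5 below 0.005 m) or (horizontal distance between panned2 and well5 below 0.022 m and z of panned2 in the frame of well5 below 0.005 m)) and angle between each of dough0, dough1, dough2, panned0, panned1, panned2's own z axis and vertical below 0.2 rad and linear speed of each of dough0, dough1, dough2, panned0, panned1, panned2 below 0.03 m/s); the robot touches nothing.
It fails at once if a dough ball is dropped or thrown: it moves faster than 0.7 m/s with no finger touching it (a fall of about 25 mm) ((linear speed of dough0 above 0.7 m/s and contact force between the fingers and dough0 below 0.05 N) or (linear speed of dough1 above 0.7 m/s and contact force between the fingers and dough1 below 0.05 N) or (linear speed of dough2 above 0.7 m/s and contact force between the fingers and dough2 below 0.05 N) or (linear speed of panned0 above 0.7 m/s and contact force between the fingers and panned0 below 0.05 N) or (linear speed of panned1 above 0.7 m/s and contact force between the fingers and panned1 below 0.05 N) or (linear speed of panned2 above 0.7 m/s and contact force between the fingers and panned2 below 0.05 N)).
It fails at once if a dough ball already in the pan is shifted by more than 15 mm (distance of any of panned0, panned1, panned2 from where it was at the start of the episode above 0.015 m).
It fails at once if the dredger or scraper is moved by more than 30 mm (distance of any of dredger, scraper from where it was at the start of the episode above 0.03 m).
It also fails if it takes over 64 s, if anything falls off the work surface, if the arm or the gripper's body presses on something with over 40 N, if the wrist force passes 120 N, or if a joint passes its speed limit or range.

ROBOT

A 6-joint arm with a two-finger parallel gripper is mounted at the origin on the work surface. World frame = base frame: x ahead of the robot, y to its left, z up, the work surface at z = 0. Lengths are in m, angles in rad, forces in N, time in s.
With the tool pointing down it reaches from about 0.3 to 0.875 m from the base axis. Payload 6.4 kg.
Tool frame: the origin (TCP) lies midway between the tips of the shut fingers; the grasp point (between the pads) lies 19 mm behind it (manip.pinch_z is the distance from the TCP to the grasp point, in m); z points along the fingers, y is the line along which they close (so a half turn about z gives the same grasp; the last joint's range is limited). The gripper opens to 85 mm and grips with 20 to 120 N. Pads are 22 mm wide; open, the fingers measure 114 mm over their backs; the gripper's body (76 mm by 85 mm) begins 54 mm behind the grasp point. The pads swing forward as they close: fully open they stand 13 mm farther back than shut.
Start: joints at [-1.545, 0.181, 1.607, -0, 1.354, -0.206], TCP at [0.132, -0.56, 0.231] pointing down, gripper open.
Joint ranges: [-2.99, 2.99], [-0.89, 2.07], [0.3, 2.58], [-1.14, 4.28], [0, 2.63], [-3.12, 3.12]. Speed limits (rad/s): [2.57, 2.57, 3.01, 3.14, 3.14, 3.14].

INTERFACE

Orientations are given as a unit quaternion [x, y, z, w].
In Python, from rig import manip gives the robot as it stands.
- The arm moves only by the shell command python3 -m creep 'ROWS' [FORCE]. ROWS is JSON, a list of rows, each an object with "gripper": the finger opening in m, from 0 to 0.0854; "delta_pos": the shift along the tool's x, y, z in m, a list of three; "angular": the turn, a rotation vector about the tool's x, y, z in degrees, a list of three. In form: [{"gripper": gripper, "delta_pos": [dx, dy, dz], "angular": [ax, ay, az]}, ...]. A call has 1 to 5 rows; each row is the pose to reach, as a shift and turn from the pose commanded when the call began, along the tool's axes at that moment; what a row does not reach only later rows make up. A row lasts 1/12 s, in which the tool goes at most 41.7 mm and 7.16 degrees, less where a joint would pass 70% of its speed; a pose out of reach is approached as far as the arm can. A call with a gripper value outside its range is refused whole. The fingers move at their own pace and stop on an object; FORCE is the grip in N (left out, the last holds). Time passes only in rows, so rows that repeat a pose let the fingers close. It gives the time, the measured TCP pose, the force, the opening and the grip force at its end, in the units of the state.
- manip.get_obs(): the state, without advancing time (a new reading comes with each control period).
- manip.grab_frame(name): name is "side" or "top"; returns the picture (420x560x3 uint8, blue, green, red); there is no depth.
- manip.get_calibration(name): a dict with "fovy" (degrees; the focal length in pixels is half the picture's height over the tangent of half this angle, whatever the lens; pixels are square), "cx", "cy" (the principal point, pixels), "R" (3x3) and "t" (3): a world point X has camera coordinates R X + t. Camera axes: x right, y down, z forward; pixel columns grow to the right and rows downward; lengths in m; the calibration is good to about 2 mm. A picture is of the moment at which its call begins. get_calibration takes no time and is no camera call.
- manip.hand_in(): hands the job in; it is judged then, once.
The state is a dict: "clock": time; "q": joint angles; "qd": joint speeds; "effort": joint torques, N m; "ee_pos": TCP position; "tool_rot": TCP orientation; "wrist_force": force on the tool from outside, world axes, zero at the start; "moment": the same for the moment, N m; "gripper_width": finger opening in m; "grip_force": force on a finger pad.
Only numpy, scipy, OpenCV 4.12 (cv2) and the standard library are available. Lean on these libraries where they do the work, as an engineer would, in place of code of your own. Each camera call takes 0.05 s, during which the arm holds its last target. There are 200 camera calls.

## Working session

There is one attempt and no reset: what is moved stays moved. The work goes in short steps, Python scripts to look and compute and a shell command to move; the robot and the scene stay as the last step left them, time stands still between calls to the robot, and variables do not carry over. Pictures are saved under pics/ and viewed, at most 10 in all, crops included, and the job is handed in when it is done.

```bash
mkdir -p pics; ls
python3 - <<'E'
from rig import manip
import cv2
for n in("top","side"):
    cv2.imwrite(f"pics/{n}0.png",manip.grab_frame(n))
    print(n,manip.get_calibration(n))
print(manip.get_obs())
E
```

```text
pics
top {'fovy': 53.70750018646836, 'cx': 274.7866635297114, 'cy': 200.4660989532278, 'R': array([[-0.02504717, -0.99961146, -0.01222958],
       [-0.98942667,  0.02653641, -0.14258573],
       [ 0.14285486,  0.0085289 , -0.9897069 ]]), 't': array([-0.09590022,  0.5713364 ,  0.87933449])}
side {'fovy': 42.2349309664946, 'cx': 279.9796971275205, 'cy': 217.2734528486233, 'R': array([[ 0.97563841, -0.21933984,  0.00444193],
       [-0.15657567, -0.71035578, -0.68620604],
       [ 0.15366767,  0.66879347, -0.72739367]]), 't': array([-0.58607789,  0.03587373,  1.18290288])}
{'clock': 0.1, 'q': array([-1.54534769e+00,  1.81486625e-01,  1.60790157e+00, -7.93647781e-06,
        1.35381103e+00, -2.06295677e-01]), 'qd': array([ 6.79044952e-04, -1.36790964e-03, -2.45734823e-03,  1.76317160e-03,
        7.69978203e-06, -2.63807985e-04]), 'effort': array([ 1.32381039e-03, -4.45873582e+01, -3.52235413e+01, -1.53811743e-04,
        4.14599053e-03,  1.08369667e-05]), 'ee_pos': array([ 0.13206748, -0.55911544,  0.23046618]), 'tool_rot': array([ 9.93293910e-01,  1.15613856e-01,  6.86779539e-05, -8.00349928e-04]), 'wrist_force': array([ 0.93829863, -0.17773848, -0.77729685]), 'moment': array([ 0.04059169, -0.00088615,  0.04896402]), 'grip_force': 0.0, 'gripper_width': 0.08562529588875045}
```

View pics/top0.png

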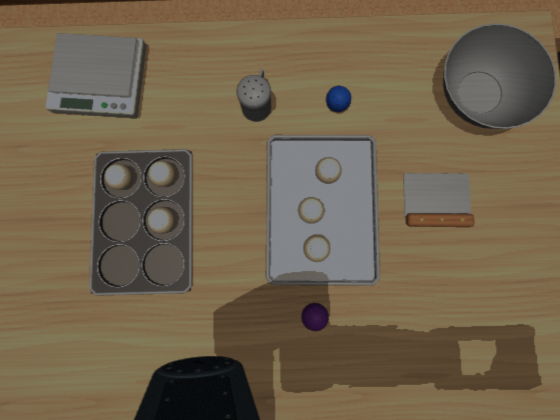

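View pics/side0.png

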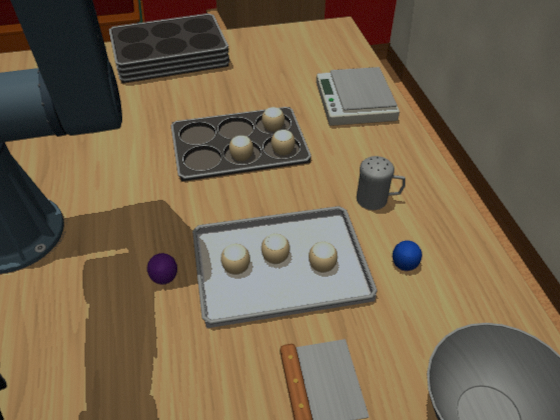

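The top view shows cream balls on the sheet pan at (329,170), (312,210) and (317,248). The filled wells are at (119,177), (162,172) and (160,220), and the empty ones at (120,221), (120,265) and (163,264). The look-alikes are purple at (315,317) and blue at (339,98). Only the cream balls on the white paper fit the description. I'll confirm that in a crop while measuring.

```bash
cat > h.py <<'E'
import numpy as np, cv2
from scipy.optimize import least_squares
from rig import manip
def ray(n,uv):
    c=manip.get_calibration(n); R=np.array(c['R']);t=np.array(c['t'])
    f=210/np.tan(np.radians(c['fovy'])/2)
    return -R.T@t, R.T@np.array([(uv[0]-c['cx'])/f,(uv[1]-c['cy'])/f,1])
def onz(n,uv,z):
    o,d=ray(n,uv); return o+d*(z-o[2])/d[2]
def tri(a,b):
    A=[];B=[]
    for n,uv in(("top",a),("side",b)):
        o,d=ray(n,uv); d=d/np.linalg.norm(d); P=np.eye(3)-np.outer(d,d); A.append(P);B.append(P@o)
    x=np.linalg.lstsq(np.vstack(A),np.hstack(B),rcond=None)[0]; return x,np.linalg.norm(np.vstack(A)@x-np.hstack(B))
def blob(img,uv,r=19):
    h=cv2.cvtColor(img,cv2.COLOR_BGR2HSV); u,v=map(int,uv)
    m=((h[...,0]>8)&(h[...,0]<35)&(h[...,1]>28)&(h[...,2]>70)).astype(np.uint8)
    w=np.zeros_like(m); cv2.circle(w,(u,v),r,1,-1); m=cv2.morphologyEx(m&w,cv2.MORPH_CLOSE,np.ones((15,15)))&w
    c=max(cv2.findContours(m,0,2)[0],key=cv2.contourArea); return np.array(cv2.minEnclosingCircle(c)[0]),cv2.minEnclosingCircle(c)[1]
E
python3 - <<'E'
from h import *
np.set_printoptions(precision=4,suppress=True)
T=cv2.imread("pics/top0.png");S=cv2.imread("pics/side0.png")
for a,b in(((329,170),(323,256)),((312,210),(275,248)),((317,248),(235,258))):
    (p,r),(q,s)=blob(T,a),blob(S,b,22); print("ball",p,r,q,s,onz("top",p,.03),*tri(p,q))
cs=[(95,151),(192,150),(192,293),(92,293)]
P=np.array([onz("top",c,.016) for c in cs]); print(P, "edges",np.linalg.norm(np.diff(P,axis=0),axis=1))
Q=[onz("side",c,.016) for c in((297,110),(174,122),(180,176),(309,160))];print("side corners",np.array(Q))
W=[((-100,-50)),(-100,50),(0,-50),(0,50),(100,-50),(100,50)]
W=np.array(W)/1000
M=np.array([[.16,.11],[.16,-.11],[-.16,-.11],[-.16,.11]])
f=lambda v:(M@np.array([[np.cos(v[2]),np.sin(v[2])],[-np.sin(v[2]),np.cos(v[2])]])+v[:2]-P[:,:2]).ravel()
s=least_squares(f,[.5,.2,0]);v=s.x;print("pan",v,abs(s.fun).max())
for i,w in enumerate(W@np.array([[np.cos(v[2]),np.sin(v[2])],[-np.sin(v[2]),np.cos(v[2])]])+v[:2]):print(i,w)
for e in((120,221),(120,265),(163,264)):print("empty eye",onz("top",e,.015)[:2])
t=[onz("top",c,.025)[:2] for c in((268,138),(376,137),(377,283),(267,283))];print("tray",np.array(t))
cv2.imwrite("pics/crop.png",cv2.resize(T[80:340,240:400],None,fx=2.3,fy=2.3,interpolation=2))
E
```

```text
ball [328.0324 169.946 ] 13.094817161560059 [324.108 258.412] 17.41473960876465 [ 0.6367 -0.2328  0.03  ] [ 0.6389 -0.2335  0.0258] 0.001775105245467493
ball [311.1094 209.809 ] 13.233772277832031 [276.5 250.5] 17.10272979736328 [ 0.5469 -0.1911  0.03  ] [ 0.5488 -0.1916  0.0252] 0.0018933326464443104
ball [316.5952 247.7381] 13.478267669677734 [236.309  261.1573] 17.367141723632812 [ 0.4625 -0.2001  0.03  ] [ 0.4637 -0.2006  0.0243] 0.001493247325118812
[[0.6998 0.3053 0.016 ]
 [0.6957 0.0788 0.016 ]
 [0.3704 0.0777 0.016 ]
 [0.3758 0.2999 0.016 ]] edges [0.2265 0.3253 0.2223]
side corners [[0.7124 0.287  0.016 ]
 [0.3827 0.3043 0.016 ]
 [0.3778 0.0895 0.016 ]
 [0.6914 0.08   0.016 ]]
pan [ 0.5354  0.1904 -0.    ] 0.005002163478776522
0 [0.4354 0.1404]
1 [0.4354 0.2404]
2 [0.5354 0.1404]
3 [0.5354 0.2404]
4 [0.6354 0.1404]
5 [0.6354 0.2404]
empty eye [0.5346 0.2425]
empty eye [0.4357 0.2397]
empty eye [0.4355 0.1432]
tray [[ 0.7167 -0.0986]
 [ 0.712  -0.3468]
 [ 0.3827 -0.3293]
 [ 0.3886 -0.0889]]
```

View pics/crop.png

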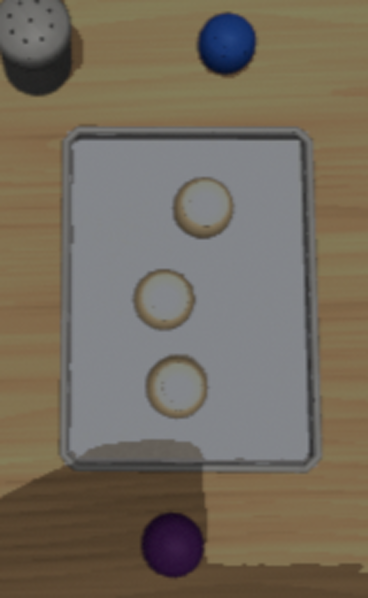

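The crop shows the three cream balls, at crop pixels (203,208), (164,299) and (177,386). Purple and blue lie outside the tray, so I leave them alone. The two views agree to about 2 mm and the heights are consistent (ball centres about 27 mm above the bench). The targets are:

| Item | x (m) | y (m) |
|---|---|---|
| Ball A | .638 | -.233 |
| Ball B | .548 | -.191 |
| Ball C | .463 | -.200 |
| Well 0 | .4355 | .1415 |
| Well 1 | .4355 | .240 |
| Well 3 | .535 | .2415 |

I start by squaring the tool to the world axes and moving above C.

```bash
python3 -m creep '[{"gripper":0.085,"delta_pos":[0,0,0],"angular":[0,0,7]},{"gripper":0.085,"delta_pos":[0,0,0],"angular":[0,0,13.3]},{"gripper":0.085,"delta_pos":[0,0,0],"angular":[0,0,13.3]}]' 30
python3 -m creep '[{"gripper":0.085,"delta_pos":[0.025,-0.027,0],"angular":[0,0,0]},{"gripper":0.085,"delta_pos":[0.05,-0.055,0],"angular":[0,0,0]},{"gripper":0.085,"delta_pos":[0.075,-0.082,0],"angular":[0,0,0]},{"gripper":0.085,"delta_pos":[0.1,-0.109,0],"angular":[0,0,0]},{"gripper":0.085,"delta_pos":[0.125,-0.136,0],"angular":[0,0,0]}]'
```

```text
clock: 0.35
ee_pos: [0.1321, -0.5593, 0.2308]
tool_rot: [1.0, -0.002, -0.0, -0.001]
wrist_force: [-0.1, -0.8, -0.6]
gripper_width: 0.0851
grip_force: 0.0
clock: 0.77
ee_pos: [0.2579, -0.4221, 0.231]
tool_rot: [1.0, 0.001, -0.0, -0.0]
wrist_force: [0.4, -0.3, 0.1]
gripper_width: 0.0849
grip_force: 0.0
```

```bash
python3 -m creep '[{"gripper":0.085,"delta_pos":[0.025,-0.027,0],"angular":[0,0,0]},{"gripper":0.085,"delta_pos":[0.05,-0.055,0],"angular":[0,0,0]},{"gripper":0.085,"delta_pos":[0.075,-0.082,0],"angular":[0,0,0]},{"gripper":0.085,"delta_pos":[0.1,-0.109,0],"angular":[0,0,0]},{"gripper":0.085,"delta_pos":[0.125,-0.136,0],"angular":[0,0,0]}]'
python3 -m creep '[{"gripper":0.085,"delta_pos":[0.02,-0.02,0.02],"angular":[0,0,0]},{"gripper":0.085,"delta_pos":[0.04,-0.042,0.04],"angular":[0,0,0]},{"gripper":0.085,"delta_pos":[0.06,-0.064,0.06],"angular":[0,0,0]},{"gripper":0.085,"delta_pos":[0.08,-0.086,0.08],"angular":[0,0,0]},{"gripper":0.085,"delta_pos":[0.08,-0.086,0.1],"angular":[0,0,0]}]'
python3 - <<'E'
from h import *
cv2.imwrite("pics/side1.png",manip.grab_frame("side"))
E
```

```text
clock: 1.18
ee_pos: [0.383, -0.2861, 0.2313]
tool_rot: [1.0, 0.002, 0.0, 0.0]
wrist_force: [0.9, 0.5, 0.6]
gripper_width: 0.0852
grip_force: 0.0
clock: 1.6
ee_pos: [0.4646, -0.1981, 0.1304]
tool_rot: [1.0, 0.004, 0.001, -0.001]
wrist_force: [-0.9, 0.3, 0.9]
gripper_width: 0.085
grip_force: 0.0
```

View pics/side1.png

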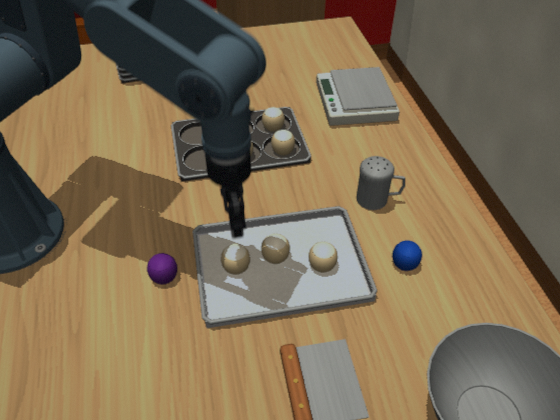

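The tool is right above C at (236,258), which is clear. Descend and grasp.

```bash
python3 -m creep '[{"gripper":0.085,"delta_pos":[0,0,0.035],"angular":[0,0,0]},{"gripper":0.085,"delta_pos":[0,0.001,0.07],"angular":[0,0,0]},{"gripper":0.085,"delta_pos":[-0.001,0.002,0.1],"angular":[0,0,0]},{"gripper":0.085,"delta_pos":[-0.001,0.002,0.118],"angular":[0,0,0]},{"gripper":0.085,"delta_pos":[-0.001,0.002,0.118],"angular":[0,0,0]}]'
python3 -m creep '[{"gripper":0.05,"delta_pos":[0,0,0],"angular":[0,0,0]},{"gripper":0.05,"delta_pos":[0,0,0],"angular":[0,0,0]},{"gripper":0.05,"delta_pos":[0,0,0],"angular":[0,0,0]},{"gripper":0.05,"delta_pos":[0,0,0],"angular":[0,0,0]},{"gripper":0.05,"delta_pos":[0,0,0],"angular":[0,0,0]}]' 30
```

```text
clock: 2.07
ee_pos: [0.458, -0.2022, 0.0097]
tool_rot: [1.0, 0.001, -0.003, -0.002]
wrist_force: [-0.4, 0.3, -0.6]
gripper_width: 0.0848
grip_force: 0.0
clock: 2.48
ee_pos: [0.4625, -0.2048, 0.0154]
tool_rot: [1.0, 0.0, 0.001, 0.001]
wrist_force: [-2.6, 0.7, 7.3]
gripper_width: 0.0579
grip_force: 33.0
```

The opening of 57.9 mm means the pads bear a little above the equator. I test with a small lift.

```bash
python3 -m creep '[{"gripper":0.05,"delta_pos":[0,0,-0.003],"angular":[0,0,0]},{"gripper":0.05,"delta_pos":[0,0,-0.007],"angular":[0,0,0]},{"gripper":0.05,"delta_pos":[0,0,-0.012],"angular":[0,0,0]},{"gripper":0.05,"delta_pos":[0,0,-0.012],"angular":[0,0,0]},{"gripper":0.05,"delta_pos":[0,0,-0.012],"angular":[0,0,0]}]' 40
python3 - <<'E'
from h import *
o=manip.get_obs();print(o['ee_pos'],o['wrist_force'],o['gripper_width'])
S=manip.grab_frame("side")
cv2.imwrite("pics/side2.png",cv2.resize(S[190:310,180:340],None,fx=4,fy=4,interpolation=2))
E
```

```text
clock: 2.9
ee_pos: [0.4616, -0.204, 0.0259]
tool_rot: [1.0, -0.0, 0.0, 0.0]
wrist_force: [0.3, 0.4, -1.9]
gripper_width: 0.0578
grip_force: 43.0
[ 0.46161053 -0.20401819  0.02588528] [ 0.32007756  0.39297161 -1.86058324] 0.05781669400697711
```

View pics/side2.png

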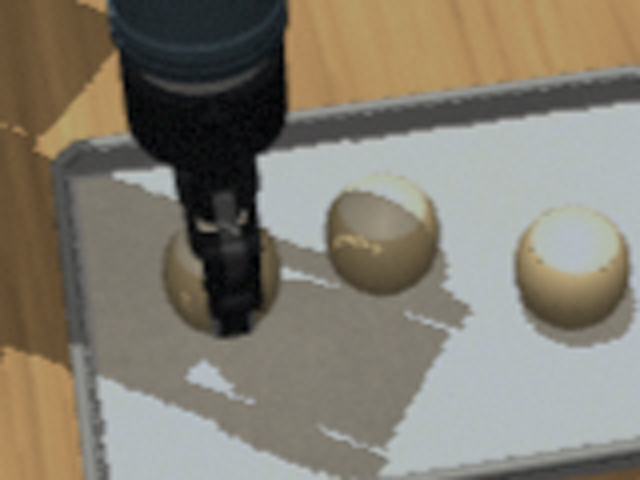

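The crop shows C clamped between the fingers at (220,280), hanging true, and the wrist carries a small weight. I carry it to well 1.

```bash
python3 -m creep '[{"gripper":0.05,"delta_pos":[0,0,-0.015],"angular":[0,0,0]},{"gripper":0.05,"delta_pos":[0,0,-0.04],"angular":[0,0,0]},{"gripper":0.05,"delta_pos":[0,-0.005,-0.065],"angular":[0,0,0]},{"gripper":0.05,"delta_pos":[-0.002,-0.02,-0.085],"angular":[0,0,0]},{"gripper":0.05,"delta_pos":[-0.005,-0.045,-0.1],"angular":[0,0,0]}]' 60
python3 -m creep '[{"gripper":0.05,"delta_pos":[-0.002,-0.03,-0.003],"angular":[0,0,0]},{"gripper":0.05,"delta_pos":[-0.004,-0.06,-0.005],"angular":[0,0,0]},{"gripper":0.05,"delta_pos":[-0.006,-0.09,-0.005],"angular":[0,0,0]},{"gripper":0.05,"delta_pos":[-0.008,-0.12,-0.005],"angular":[0,0,0]},{"gripper":0.05,"delta_pos":[-0.01,-0.15,-0.005],"angular":[0,0,0]}]'
python3 -m creep '[{"gripper":0.05,"delta_pos":[-0.002,-0.03,0],"angular":[0,0,0]},{"gripper":0.05,"delta_pos":[-0.004,-0.06,0],"angular":[0,0,0]},{"gripper":0.05,"delta_pos":[-0.006,-0.09,0],"angular":[0,0,0]},{"gripper":0.05,"delta_pos":[-0.008,-0.12,0],"angular":[0,0,0]},{"gripper":0.05,"delta_pos":[-0.01,-0.15,0],"angular":[0,0,0]}]'
python3 -m creep '[{"gripper":0.05,"delta_pos":[0,-0.03,0],"angular":[0,0,0]},{"gripper":0.05,"delta_pos":[0,-0.06,0],"angular":[0,0,0]},{"gripper":0.05,"delta_pos":[0,-0.08,0],"angular":[0,0,0]},{"gripper":0.05,"delta_pos":[0,-0.095,0],"angular":[0,0,0]},{"gripper":0.05,"delta_pos":[0,-0.097,0],"angular":[0,0,0]}]'
```

```text
clock: 3.37
ee_pos: [0.4572, -0.1604, 0.1273]
tool_rot: [1.0, -0.001, 0.001, 0.001]
wrist_force: [0.3, -0.5, -1.8]
gripper_width: 0.0567
grip_force: 66.8
clock: 3.78
ee_pos: [0.4457, -0.0073, 0.1302]
tool_rot: [1.0, -0.0, -0.0, -0.0]
wrist_force: [1.3, -0.4, -1.6]
gripper_width: 0.0569
grip_force: 66.8
clock: 4.2
ee_pos: [0.4357, 0.1427, 0.1301]
tool_rot: [1.0, -0.0, -0.0, 0.0]
wrist_force: [0.9, 0.4, -1.2]
gripper_width: 0.0571
grip_force: 66.8
clock: 4.62
ee_pos: [0.4358, 0.2405, 0.13]
tool_rot: [1.0, 0.001, -0.0, -0.0]
wrist_force: [0.1, -0.9, -1.0]
gripper_width: 0.0568
grip_force: 66.8
```

```bash
python3 -m creep '[{"gripper":0.05,"delta_pos":[0,0,0.03],"angular":[0,0,0]},{"gripper":0.05,"delta_pos":[0,0,0.06],"angular":[0,0,0]},{"gripper":0.05,"delta_pos":[0,0,0.085],"angular":[0,0,0]},{"gripper":0.05,"delta_pos":[0,0,0.1],"angular":[0,0,0]},{"gripper":0.05,"delta_pos":[0,0,0.107],"angular":[0,0,0]}]'
python3 -m creep '[{"gripper":0.05,"delta_pos":[0,0,0.003],"angular":[0,0,0]},{"gripper":0.05,"delta_pos":[0,0,0.005],"angular":[0,0,0]},{"gripper":0.05,"delta_pos":[0,0,0.007],"angular":[0,0,0]},{"gripper":0.05,"delta_pos":[0,0,0.007],"angular":[0,0,0]}]'
python3 - <<'E'
from h import *
S=manip.grab_frame("side")
cv2.imwrite("pics/side3.png",cv2.resize(S[80:200,140:340],None,fx=4,fy=4,interpolation=2))
E
```

```text
clock: 5.03
ee_pos: [0.4342, 0.237, 0.0205]
tool_rot: [1.0, -0.0, -0.002, 0.001]
wrist_force: [-0.3, 0.2, -1.3]
gripper_width: 0.0569
grip_force: 66.7
clock: 5.37
ee_pos: [0.4372, 0.2383, 0.0171]
tool_rot: [1.0, -0.0, 0.001, -0.0]
wrist_force: [1.0, 0.2, -1.3]
gripper_width: 0.0573
grip_force: 66.8
```

View pics/side3.png

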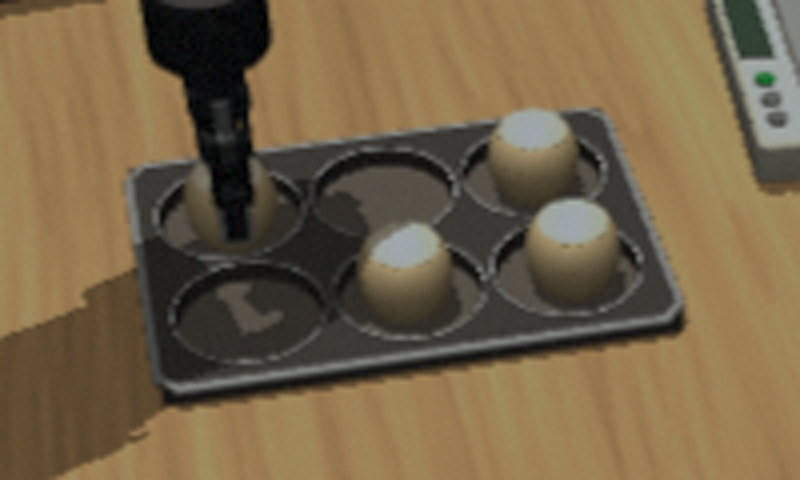

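C is centred over well 1 at crop (230,205). It isn't bearing yet, so I feel for the floor.

```bash
python3 -m creep '[{"gripper":0.05,"delta_pos":[0,0,0.001],"angular":[0,0,0]},{"gripper":0.05,"delta_pos":[0,0,0.002],"angular":[0,0,0]},{"gripper":0.05,"delta_pos":[0,0,0.002],"angular":[0,0,0]}]' 30
python3 -m creep '[{"gripper":0.05,"delta_pos":[0,0,0.001],"angular":[0,0,0]},{"gripper":0.05,"delta_pos":[0,0,0.002],"angular":[0,0,0]},{"gripper":0.05,"delta_pos":[0,0,0.002],"angular":[0,0,0]}]' 30
```

```text
clock: 5.67
ee_pos: [0.4369, 0.2385, 0.0148]
tool_rot: [1.0, -0.0, 0.001, -0.0]
wrist_force: [0.2, 0.5, 0.1]
gripper_width: 0.0567
grip_force: 66.9
clock: 5.92
ee_pos: [0.437, 0.2385, 0.0147]
tool_rot: [1.0, 0.0, 0.0, 0.0]
wrist_force: [-9.0, -3.2, 24.7]
gripper_width: 0.0573
grip_force: 69.4
```

Contact made: 25 N upward at z = .0147. I ease off, open and rise.

```bash
python3 -m creep '[{"gripper":0.05,"delta_pos":[0,0,-0.0015],"angular":[0,0,0]},{"gripper":0.066,"delta_pos":[0,0,-0.0015],"angular":[0,0,0]},{"gripper":0.07,"delta_pos":[0,0,-0.0015],"angular":[0,0,0]},{"gripper":0.074,"delta_pos":[0,0,-0.0015],"angular":[0,0,0]},{"gripper":0.076,"delta_pos":[0,0,-0.0015],"angular":[0,0,0]}]' 30
python3 -m creep '[{"gripper":0.076,"delta_pos":[0,0,-0.01],"angular":[0,0,0]},{"gripper":0.076,"delta_pos":[0,0,-0.03],"angular":[0,0,0]},{"gripper":0.08,"delta_pos":[0,0,-0.06],"angular":[0,0,0]},{"gripper":0.085,"delta_pos":[0,0,-0.09],"angular":[0,0,0]},{"gripper":0.085,"delta_pos":[0,0,-0.115],"angular":[0,0,0]}]'
```

```text
clock: 6.33
ee_pos: [0.4362, 0.2382, 0.0136]
tool_rot: [1.0, -0.0, -0.0, 0.0]
wrist_force: [-0.9, 0.1, 0.1]
gripper_width: 0.0761
grip_force: 0.0
clock: 6.75
ee_pos: [0.4366, 0.2384, 0.1312]
tool_rot: [1.0, -0.0, 0.001, -0.0]
wrist_force: [0.4, 0.7, 0.2]
gripper_width: 0.085
grip_force: 0.0
```

Next is ball B: dx +.111, tool dy +.430.

```bash
python3 -m creep '[{"gripper":0.085,"delta_pos":[0.009,0.036,0],"angular":[0,0,0]},{"gripper":0.085,"delta_pos":[0.018,0.072,0],"angular":[0,0,0]},{"gripper":0.085,"delta_pos":[0.027,0.108,0],"angular":[0,0,0]},{"gripper":0.085,"delta_pos":[0.036,0.144,0],"angular":[0,0,0]},{"gripper":0.085,"delta_pos":[0.046,0.18,0],"angular":[0,0,0]}]'
python3 -m creep '[{"gripper":0.085,"delta_pos":[0.009,0.036,0],"angular":[0,0,0]},{"gripper":0.085,"delta_pos":[0.018,0.072,0],"angular":[0,0,0]},{"gripper":0.085,"delta_pos":[0.027,0.108,0],"angular":[0,0,0]},{"gripper":0.085,"delta_pos":[0.036,0.144,0],"angular":[0,0,0]},{"gripper":0.085,"delta_pos":[0.046,0.18,0],"angular":[0,0,0]}]'
python3 -m creep '[{"gripper":0.085,"delta_pos":[0.009,0.036,0],"angular":[0,0,0]},{"gripper":0.085,"delta_pos":[0.019,0.07,0],"angular":[0,0,0]},{"gripper":0.085,"delta_pos":[0.019,0.07,0.01],"angular":[0,0,0]},{"gripper":0.085,"delta_pos":[0.019,0.07,0.01],"angular":[0,0,0]}]'
python3 - <<'E'
from h import *
T=manip.grab_frame("top"); S=manip.grab_frame("side")
cv2.imwrite("pics/m4.png",np.hstack([T[120:300,80:390],S[90:270,160:350]]))
for b in((323,256),(275,248)):
  q,s=blob(S,b,22);print(q,s)
E
```

```text
clock: 7.17
ee_pos: [0.4824, 0.0567, 0.1296]
tool_rot: [1.0, 0.0, 0.0, 0.0]
wrist_force: [0.5, 0.2, -0.3]
gripper_width: 0.0846
grip_force: 0.0
clock: 7.58
ee_pos: [0.5283, -0.1236, 0.1295]
tool_rot: [1.0, -0.0, 0.0, 0.0]
wrist_force: [0.6, -0.2, -0.6]
gripper_width: 0.0852
grip_force: 0.0
clock: 7.92
ee_pos: [0.5465, -0.1932, 0.1177]
tool_rot: [1.0, -0.002, -0.001, -0.0]
wrist_force: [-1.4, 1.4, -0.1]
gripper_width: 0.0851
grip_force: 0.0
[319.30444336 259.32177734] 20.96054458618164
[275. 248.] 22.000099182128906
```

View pics/m4.png

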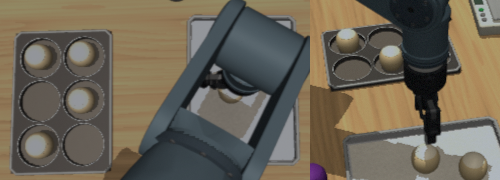

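C sits centred in well 1, at composite (38,146). The gripper is over B, so descend and grasp.

```bash
python3 -m creep '[{"gripper":0.085,"delta_pos":[0,0,0.035],"angular":[0,0,0]},{"gripper":0.085,"delta_pos":[0.001,-0.001,0.07],"angular":[0,0,0]},{"gripper":0.085,"delta_pos":[0.001,-0.001,0.095],"angular":[0,0,0]},{"gripper":0.085,"delta_pos":[0.001,-0.001,0.107],"angular":[0,0,0]},{"gripper":0.085,"delta_pos":[0.001,-0.001,0.107],"angular":[0,0,0]}]'
python3 -m creep '[{"gripper":0.05,"delta_pos":[0,0,0],"angular":[0,0,0]},{"gripper":0.05,"delta_pos":[0,0,0],"angular":[0,0,0]},{"gripper":0.05,"delta_pos":[0,0,0],"angular":[0,0,0]},{"gripper":0.05,"delta_pos":[0,0,0],"angular":[0,0,0]},{"gripper":0.05,"delta_pos":[0,0,0],"angular":[0,0,0]}]' 40
python3 -m creep '[{"gripper":0.05,"delta_pos":[0,0,-0.003],"angular":[0,0,0]},{"gripper":0.05,"delta_pos":[0,0,-0.007],"angular":[0,0,0]},{"gripper":0.05,"delta_pos":[0,0,-0.012],"angular":[0,0,0]},{"gripper":0.05,"delta_pos":[0,0,-0.012],"angular":[0,0,0]},{"gripper":0.05,"delta_pos":[0,0,-0.012],"angular":[0,0,0]}]' 60
```

```text
clock: 8.43
ee_pos: [0.546, -0.1881, 0.0092]
tool_rot: [1.0, 0.001, -0.003, -0.002]
wrist_force: [-0.2, 0.5, 0.3]
gripper_width: 0.0853
grip_force: 0.0
clock: 8.85
ee_pos: [0.55, -0.1914, 0.0145]
tool_rot: [1.0, -0.0, 0.002, 0.001]
wrist_force: [-0.7, 2.5, 7.7]
gripper_width: 0.0578
grip_force: 43.5
clock: 9.27
ee_pos: [0.5486, -0.191, 0.0244]
tool_rot: [1.0, -0.0, 0.0, 0.0]
wrist_force: [0.2, 0.5, -1.3]
gripper_width: 0.0567
grip_force: 63.8
```

Held. Carry it to well 3: dx -.0135, tool dy -.432.

```bash
python3 -m creep '[{"gripper":0.05,"delta_pos":[0,0,-0.015],"angular":[0,0,0]},{"gripper":0.05,"delta_pos":[0,0,-0.04],"angular":[0,0,0]},{"gripper":0.05,"delta_pos":[0,-0.005,-0.065],"angular":[0,0,0]},{"gripper":0.05,"delta_pos":[0,-0.02,-0.09],"angular":[0,0,0]},{"gripper":0.05,"delta_pos":[-0.0015,-0.045,-0.106],"angular":[0,0,0]}]' 60
python3 -m creep '[{"gripper":0.05,"delta_pos":[-0.001,-0.03,0],"angular":[0,0,0]},{"gripper":0.05,"delta_pos":[-0.002,-0.06,0],"angular":[0,0,0]},{"gripper":0.05,"delta_pos":[-0.003,-0.09,0],"angular":[0,0,0]},{"gripper":0.05,"delta_pos":[-0.004,-0.12,0],"angular":[0,0,0]},{"gripper":0.05,"delta_pos":[-0.005,-0.15,0],"angular":[0,0,0]}]'
python3 -m creep '[{"gripper":0.05,"delta_pos":[-0.001,-0.03,0],"angular":[0,0,0]},{"gripper":0.05,"delta_pos":[-0.002,-0.06,0],"angular":[0,0,0]},{"gripper":0.05,"delta_pos":[-0.003,-0.09,0],"angular":[0,0,0]},{"gripper":0.05,"delta_pos":[-0.004,-0.12,0],"angular":[0,0,0]},{"gripper":0.05,"delta_pos":[-0.005,-0.15,0],"angular":[0,0,0]}]'
python3 -m creep '[{"gripper":0.05,"delta_pos":[-0.001,-0.03,0],"angular":[0,0,0]},{"gripper":0.05,"delta_pos":[-0.002,-0.06,0],"angular":[0,0,0]},{"gripper":0.05,"delta_pos":[-0.002,-0.08,0],"angular":[0,0,0]},{"gripper":0.05,"delta_pos":[-0.002,-0.088,0],"angular":[0,0,0]},{"gripper":0.05,"delta_pos":[-0.002,-0.088,0],"angular":[0,0,0]}]'
```

```text
clock: 9.68
ee_pos: [0.5479, -0.1477, 0.1324]
tool_rot: [1.0, -0.001, 0.002, 0.001]
wrist_force: [1.0, 0.0, -0.8]
gripper_width: 0.0572
grip_force: 64.2
clock: 10.1
ee_pos: [0.5413, 0.0056, 0.1296]
tool_rot: [1.0, -0.0, -0.0, -0.0]
wrist_force: [0.4, 0.5, -1.7]
gripper_width: 0.057
grip_force: 64.2
clock: 10.52
ee_pos: [0.5363, 0.1556, 0.1295]
tool_rot: [1.0, -0.0, -0.0, 0.0]
wrist_force: [0.2, 0.0, -1.7]
gripper_width: 0.0568
grip_force: 64.2
clock: 10.93
ee_pos: [0.5343, 0.2438, 0.1294]
tool_rot: [1.0, 0.001, -0.0, -0.0]
wrist_force: [-0.2, -0.7, -1.1]
gripper_width: 0.0567
grip_force: 64.2
```

```bash
python3 -m creep '[{"gripper":0.05,"delta_pos":[0,0.002,0.03],"angular":[0,0,0]},{"gripper":0.05,"delta_pos":[0,0.002,0.06],"angular":[0,0,0]},{"gripper":0.05,"delta_pos":[0,0.002,0.085],"angular":[0,0,0]},{"gripper":0.05,"delta_pos":[0,0.002,0.1],"angular":[0,0,0]},{"gripper":0.05,"delta_pos":[0,0.002,0.107],"angular":[0,0,0]}]'
python3 -m creep '[{"gripper":0.05,"delta_pos":[0,0,0.003],"angular":[0,0,0]},{"gripper":0.05,"delta_pos":[0,0,0.005],"angular":[0,0,0]},{"gripper":0.05,"delta_pos":[0,0,0.007],"angular":[0,0,0]},{"gripper":0.05,"delta_pos":[0,0,0.007],"angular":[0,0,0]}]'
python3 -m creep '[{"gripper":0.05,"delta_pos":[0,0,0.001],"angular":[0,0,0]},{"gripper":0.05,"delta_pos":[0,0,0.002],"angular":[0,0,0]},{"gripper":0.05,"delta_pos":[0,0,0.002],"angular":[0,0,0]}]' 30
```

```text
clock: 11.35
ee_pos: [0.5329, 0.2382, 0.0197]
tool_rot: [1.0, -0.001, -0.003, 0.001]
wrist_force: [-0.6, -0.1, -1.3]
gripper_width: 0.0566
grip_force: 64.2
clock: 11.68
ee_pos: [0.5357, 0.2402, 0.0167]
tool_rot: [1.0, -0.0, 0.001, -0.0]
wrist_force: [-0.1, -0.1, -1.5]
gripper_width: 0.0568
grip_force: 64.2
clock: 11.93
ee_pos: [0.5351, 0.2404, 0.0142]
tool_rot: [1.0, -0.0, 0.0, -0.0]
wrist_force: [0.5, 0.3, -1.1]
gripper_width: 0.057
grip_force: 64.2
```

```bash
python3 -m creep '[{"gripper":0.05,"delta_pos":[0,0,0.001],"angular":[0,0,0]},{"gripper":0.05,"delta_pos":[0,0,0.0015],"angular":[0,0,0]},{"gripper":0.05,"delta_pos":[0,0,0.0015],"angular":[0,0,0]}]' 30
```

```text
clock: 12.18
ee_pos: [0.5351, 0.2404, 0.0137]
tool_rot: [1.0, 0.0, 0.0, 0.0]
wrist_force: [-3.3, -1.7, 8.7]
gripper_width: 0.0567
grip_force: 65.2
```

Contact. I release, rise, and head for ball A (.638, -.233): dx +.103, tool dy +.473.

```bash
python3 -m creep '[{"gripper":0.05,"delta_pos":[0,0,-0.0005],"angular":[0,0,0]},{"gripper":0.066,"delta_pos":[0,0,-0.0005],"angular":[0,0,0]},{"gripper":0.07,"delta_pos":[0,0,-0.001],"angular":[0,0,0]},{"gripper":0.074,"delta_pos":[0,0,-0.001],"angular":[0,0,0]},{"gripper":0.076,"delta_pos":[0,0,-0.001],"angular":[0,0,0]}]' 30
python3 -m creep '[{"gripper":0.076,"delta_pos":[0,0,-0.01],"angular":[0,0,0]},{"gripper":0.076,"delta_pos":[0,0,-0.03],"angular":[0,0,0]},{"gripper":0.08,"delta_pos":[0,0,-0.06],"angular":[0,0,0]},{"gripper":0.085,"delta_pos":[0,0,-0.09],"angular":[0,0,0]},{"gripper":0.085,"delta_pos":[0,0,-0.115],"angular":[0,0,0]}]'
python3 -m creep '[{"gripper":0.085,"delta_pos":[0.008,0.036,0],"angular":[0,0,0]},{"gripper":0.085,"delta_pos":[0.016,0.072,0],"angular":[0,0,0]},{"gripper":0.085,"delta_pos":[0.024,0.108,0],"angular":[0,0,0]},{"gripper":0.085,"delta_pos":[0.032,0.144,0],"angular":[0,0,0]},{"gripper":0.085,"delta_pos":[0.04,0.18,0],"angular":[0,0,0]}]'
python3 -m creep '[{"gripper":0.085,"delta_pos":[0.008,0.036,0],"angular":[0,0,0]},{"gripper":0.085,"delta_pos":[0.016,0.072,0],"angular":[0,0,0]},{"gripper":0.085,"delta_pos":[0.024,0.108,0],"angular":[0,0,0]},{"gripper":0.085,"delta_pos":[0.032,0.144,0],"angular":[0,0,0]},{"gripper":0.085,"delta_pos":[0.04,0.18,0],"angular":[0,0,0]}]'
python3 -m creep '[{"gripper":0.085,"delta_pos":[0.008,0.036,0],"angular":[0,0,0]},{"gripper":0.085,"delta_pos":[0.016,0.072,0],"angular":[0,0,0]},{"gripper":0.085,"delta_pos":[0.023,0.108,0],"angular":[0,0,0]},{"gripper":0.085,"delta_pos":[0.023,0.113,0.01],"angular":[0,0,0]},{"gripper":0.085,"delta_pos":[0.023,0.113,0.01],"angular":[0,0,0]}]'
python3 - <<'E'
from h import *
T=manip.grab_frame("top"); S=manip.grab_frame("side")
cv2.imwrite("pics/m5.png",np.hstack([T[120:300,80:390],S[90:300,160:400][:180*2][-180:]]))
E
```

```text
clock: 12.6
ee_pos: [0.5349, 0.2403, 0.0132]
tool_rot: [1.0, -0.0, 0.0, -0.0]
wrist_force: [0.1, -0.1, -0.2]
gripper_width: 0.076
grip_force: 0.0
clock: 13.02
ee_pos: [0.5353, 0.2404, 0.1309]
tool_rot: [1.0, -0.0, 0.001, -0.0]
wrist_force: [0.8, -1.0, -0.3]
gripper_width: 0.085
grip_force: 0.0
clock: 13.43
ee_pos: [0.5751, 0.0587, 0.1293]
tool_rot: [1.0, 0.0, 0.001, 0.0]
wrist_force: [0.1, -0.6, 0.3]
gripper_width: 0.0847
grip_force: 0.0
clock: 13.85
ee_pos: [0.615, -0.1217, 0.1291]
tool_rot: [1.0, -0.0, 0.0, 0.0]
wrist_force: [1.6, -0.1, 0.2]
gripper_width: 0.0849
grip_force: 0.0
clock: 14.27
ee_pos: [0.6368, -0.2353, 0.1171]
tool_rot: [1.0, -0.002, -0.001, -0.0]
wrist_force: [-0.3, 0.1, -0.5]
gripper_width: 0.085
grip_force: 0.0
```

View pics/m5.png

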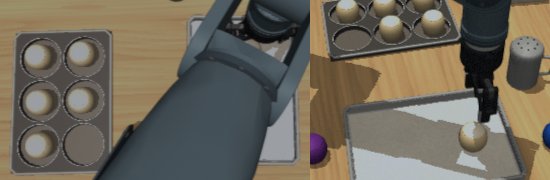

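Wells 1 and 3 are filled and centred, leaving well 0 at composite (84,144). The gripper is over A, which stands at composite (473,137). Grasp A.

```bash
python3 -m creep '[{"gripper":0.085,"delta_pos":[0,0,0.035],"angular":[0,0,0]},{"gripper":0.085,"delta_pos":[0.001,-0.001,0.07],"angular":[0,0,0]},{"gripper":0.085,"delta_pos":[0.001,-0.001,0.095],"angular":[0,0,0]},{"gripper":0.085,"delta_pos":[0.001,-0.001,0.106],"angular":[0,0,0]},{"gripper":0.085,"delta_pos":[0.001,-0.001,0.106],"angular":[0,0,0]}]'
python3 -m creep '[{"gripper":0.05,"delta_pos":[0,0,0],"angular":[0,0,0]},{"gripper":0.05,"delta_pos":[0,0,0],"angular":[0,0,0]},{"gripper":0.05,"delta_pos":[0,0,0],"angular":[0,0,0]},{"gripper":0.05,"delta_pos":[0,0,0],"angular":[0,0,0]},{"gripper":0.05,"delta_pos":[0,0,0],"angular":[0,0,0]}]' 40
python3 -m creep '[{"gripper":0.05,"delta_pos":[0,0,-0.003],"angular":[0,0,0]},{"gripper":0.05,"delta_pos":[0,0,-0.007],"angular":[0,0,0]},{"gripper":0.05,"delta_pos":[0,0,-0.012],"angular":[0,0,0]},{"gripper":0.05,"delta_pos":[0,0,-0.012],"angular":[0,0,0]},{"gripper":0.05,"delta_pos":[0,0,-0.012],"angular":[0,0,0]}]' 60
```

```text
clock: 14.78
ee_pos: [0.6366, -0.2287, 0.0093]
tool_rot: [1.0, 0.001, -0.003, -0.002]
wrist_force: [-0.3, 0.4, -0.3]
gripper_width: 0.0852
grip_force: 0.0
clock: 15.2
ee_pos: [0.6408, -0.2325, 0.0155]
tool_rot: [1.0, -0.0, 0.002, 0.001]
wrist_force: [0.5, 1.6, 6.4]
gripper_width: 0.0573
grip_force: 43.6
clock: 15.62
ee_pos: [0.6389, -0.232, 0.0248]
tool_rot: [1.0, -0.0, 0.0, 0.0]
wrist_force: [-0.4, -0.1, -0.9]
gripper_width: 0.0568
grip_force: 63.9
```

Held. Carry it to well 0: dx -.2035, tool dy -.3735.

```bash
python3 -m creep '[{"gripper":0.05,"delta_pos":[0,0,-0.015],"angular":[0,0,0]},{"gripper":0.05,"delta_pos":[0,0,-0.04],"angular":[0,0,0]},{"gripper":0.05,"delta_pos":[-0.003,-0.005,-0.065],"angular":[0,0,0]},{"gripper":0.05,"delta_pos":[-0.012,-0.02,-0.09],"angular":[0,0,0]},{"gripper":0.05,"delta_pos":[-0.0235,-0.045,-0.106],"angular":[0,0,0]}]' 60
python3 -m creep '[{"gripper":0.05,"delta_pos":[-0.015,-0.028,0],"angular":[0,0,0]},{"gripper":0.05,"delta_pos":[-0.03,-0.056,0],"angular":[0,0,0]},{"gripper":0.05,"delta_pos":[-0.045,-0.084,0],"angular":[0,0,0]},{"gripper":0.05,"delta_pos":[-0.06,-0.112,0],"angular":[0,0,0]},{"gripper":0.05,"delta_pos":[-0.075,-0.14,0],"angular":[0,0,0]}]'
python3 -m creep '[{"gripper":0.05,"delta_pos":[-0.015,-0.028,0],"angular":[0,0,0]},{"gripper":0.05,"delta_pos":[-0.03,-0.056,0],"angular":[0,0,0]},{"gripper":0.05,"delta_pos":[-0.045,-0.084,0],"angular":[0,0,0]},{"gripper":0.05,"delta_pos":[-0.06,-0.112,0],"angular":[0,0,0]},{"gripper":0.05,"delta_pos":[-0.075,-0.14,0],"angular":[0,0,0]}]'
python3 -m creep '[{"gripper":0.05,"delta_pos":[-0.013,-0.022,0],"angular":[0,0,0]},{"gripper":0.05,"delta_pos":[-0.024,-0.04,0],"angular":[0,0,0]},{"gripper":0.05,"delta_pos":[-0.03,-0.0485,0],"angular":[0,0,0]},{"gripper":0.05,"delta_pos":[-0.03,-0.0485,0],"angular":[0,0,0]}]'
```

```text
clock: 16.03
ee_pos: [0.6166, -0.1891, 0.1343]
tool_rot: [1.0, -0.001, 0.002, 0.001]
wrist_force: [0.3, 0.1, 0.6]
gripper_width: 0.057
grip_force: 64.3
clock: 16.45
ee_pos: [0.5394, -0.0456, 0.1312]
tool_rot: [1.0, -0.0, 0.0, 0.0]
wrist_force: [-0.4, 0.4, -0.3]
gripper_width: 0.0569
grip_force: 64.3
clock: 16.87
ee_pos: [0.4646, 0.0944, 0.1312]
tool_rot: [1.0, -0.0, 0.0, -0.0]
wrist_force: [0.9, 0.6, -0.5]
gripper_width: 0.0569
grip_force: 64.3
clock: 17.2
ee_pos: [0.4343, 0.1431, 0.1308]
tool_rot: [1.0, 0.001, -0.0, -0.0]
wrist_force: [-0.2, 0.5, -1.9]
gripper_width: 0.0567
grip_force: 64.3
```

```bash
python3 -m creep '[{"gripper":0.05,"delta_pos":[0.001,0.001,0.03],"angular":[0,0,0]},{"gripper":0.05,"delta_pos":[0.001,0.001,0.06],"angular":[0,0,0]},{"gripper":0.05,"delta_pos":[0.001,0.001,0.085],"angular":[0,0,0]},{"gripper":0.05,"delta_pos":[0.001,0.001,0.1],"angular":[0,0,0]},{"gripper":0.05,"delta_pos":[0.001,0.001,0.107],"angular":[0,0,0]}]'
python3 -m creep '[{"gripper":0.05,"delta_pos":[0,0,0.003],"angular":[0,0,0]},{"gripper":0.05,"delta_pos":[0,0,0.005],"angular":[0,0,0]},{"gripper":0.05,"delta_pos":[0,0,0.008],"angular":[0,0,0]},{"gripper":0.05,"delta_pos":[0,0,0.008],"angular":[0,0,0]}]'
python3 -m creep '[{"gripper":0.05,"delta_pos":[0,0,0.001],"angular":[0,0,0]},{"gripper":0.05,"delta_pos":[0,0,0.002],"angular":[0,0,0]},{"gripper":0.05,"delta_pos":[0,0,0.002],"angular":[0,0,0]}]' 30
```

```text
clock: 17.62
ee_pos: [0.4355, 0.1395, 0.0213]
tool_rot: [1.0, -0.001, -0.002, 0.0]
wrist_force: [-0.9, 0.4, -1.7]
gripper_width: 0.0568
grip_force: 64.2
clock: 17.95
ee_pos: [0.4372, 0.1406, 0.0159]
tool_rot: [1.0, -0.0, 0.001, -0.0]
wrist_force: [-0.3, 0.2, -1.0]
gripper_width: 0.0571
grip_force: 64.3
clock: 18.2
ee_pos: [0.4372, 0.1408, 0.0147]
tool_rot: [1.0, 0.0, 0.001, 0.0]
wrist_force: [-2.1, -0.8, 9.4]
gripper_width: 0.0568
grip_force: 65.3
```

Contact. Release, rise and back away clear of the top view.

```bash
python3 -m creep '[{"gripper":0.05,"delta_pos":[0,0,-0.0005],"angular":[0,0,0]},{"gripper":0.066,"delta_pos":[0,0,-0.0005],"angular":[0,0,0]},{"gripper":0.07,"delta_pos":[0,0,-0.001],"angular":[0,0,0]},{"gripper":0.074,"delta_pos":[0,0,-0.001],"angular":[0,0,0]},{"gripper":0.076,"delta_pos":[0,0,-0.001],"angular":[0,0,0]}]' 30
python3 -m creep '[{"gripper":0.076,"delta_pos":[0,0,-0.01],"angular":[0,0,0]},{"gripper":0.076,"delta_pos":[0,0,-0.03],"angular":[0,0,0]},{"gripper":0.08,"delta_pos":[0,0,-0.06],"angular":[0,0,0]},{"gripper":0.085,"delta_pos":[0,0,-0.09],"angular":[0,0,0]},{"gripper":0.085,"delta_pos":[0,0,-0.125],"angular":[0,0,0]}]'
python3 -m creep '[{"gripper":0.085,"delta_pos":[0,0.035,-0.01],"angular":[0,0,0]},{"gripper":0.085,"delta_pos":[0,0.07,-0.02],"angular":[0,0,0]},{"gripper":0.085,"delta_pos":[0,0.105,-0.03],"angular":[0,0,0]},{"gripper":0.085,"delta_pos":[0,0.14,-0.04],"angular":[0,0,0]},{"gripper":0.085,"delta_pos":[0,0.175,-0.05],"angular":[0,0,0]}]'
python3 -m creep '[{"gripper":0.085,"delta_pos":[0,0.035,0],"angular":[0,0,0]},{"gripper":0.085,"delta_pos":[0,0.07,0],"angular":[0,0,0]},{"gripper":0.085,"delta_pos":[0,0.105,0],"angular":[0,0,0]},{"gripper":0.085,"delta_pos":[0,0.12,0],"angular":[0,0,0]},{"gripper":0.085,"delta_pos":[0,0.12,0],"angular":[0,0,0]}]'
python3 - <<'E'
from h import *
T=manip.grab_frame("top"); S=manip.grab_frame("side")
cv2.imwrite("pics/m6.png",cv2.resize(np.hstack([T[135:305,80:210],S[60:230,150:340]]),None,fx=2.4,fy=2.4))
for p in((119,177),(162,172),(160,220),(120,221),(120,265),(163,264)):
  q,r=blob(T,p,17);print(q,r,onz("top",q,.029)[:2])
E
```

```text
clock: 18.62
ee_pos: [0.4365, 0.1408, 0.0144]
tool_rot: [1.0, -0.0, 0.0, -0.0]
wrist_force: [0.2, -0.2, -0.0]
gripper_width: 0.0758
grip_force: 0.0
clock: 19.03
ee_pos: [0.4352, 0.1407, 0.1403]
tool_rot: [1.0, -0.0, -0.001, 0.0]
wrist_force: [1.3, -0.5, 0.1]
gripper_width: 0.0853
grip_force: 0.0
clock: 19.45
ee_pos: [0.4359, -0.0356, 0.1907]
tool_rot: [1.0, 0.0, 0.001, 0.0]
wrist_force: [0.1, -0.0, 0.1]
gripper_width: 0.0853
grip_force: 0.0
clock: 19.87
ee_pos: [0.4362, -0.1575, 0.1902]
tool_rot: [1.0, -0.002, 0.0, 0.001]
wrist_force: [-0.5, -0.2, 0.9]
gripper_width: 0.0849
grip_force: 0.0
[119. 177.] 17.000099182128906 [0.63369516 0.24224711]
[162. 172.] 17.000099182128906 [0.64259108 0.14431682]
[160. 220.] 17.000099182128906 [0.5330385  0.14728813]
[120. 221.] 17.000099182128906 [0.53314706 0.2371126 ]
[120. 265.] 17.000099182128906 [0.43567965 0.23434777]
[163. 264.] 17.000099182128906 [0.43548806 0.13924141]
```

View pics/m6.png

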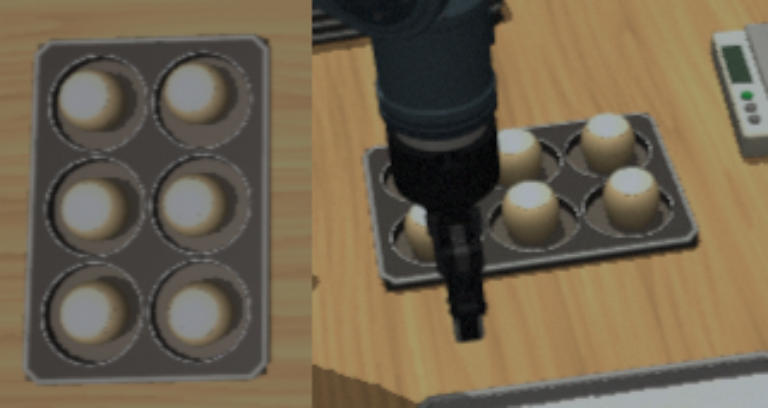

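All six balls stand upright and well centred in their wells. The three I placed are at crop (93,208), (93,313) and (197,313), and the robot is clear of everything.

```bash
python3 -c "
from rig import manip
print(manip.hand_in())"
```

```text
the job is handed in; nothing more can be done
None
```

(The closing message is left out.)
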